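Run a sample under the detector and start the count

ROBOT

A 6-joint arm with a two-finger parallel gripper is mounted at the origin on the work surface. World frame = base frame: x ahead of the robot, y to its left, z up, the work surface at z = 0. Lengths are in mm, angles in degrees, forces in N, time in s.
With the tool pointing down it reaches from about 350 to 850 mm from the base axis. Payload 8.1 kg.
Tool frame: the origin (TCP) lies at the centre of the arm's flange, where the gripper is bolted on; the fingertips stand 173 mm ahead of it and the grasp point (between the pads) lies 155 mm ahead of it; z points along the fingers, y is the line along which they close (so a half turn about z gives the same grasp; the last joint's range is limited). The gripper opens to 85 mm and grips with 20 to 120 N. Pads are 22 mm wide; open, the fingers measure 114 mm over their backs; the gripper's body (76 mm by 85 mm) begins 54 mm behind the grasp point. The pads swing forward as they close: fully open they stand 13 mm farther back than shut.
Start: joints at [-4.893, 7.471, 85.268, -0, 87.261, -4.893], TCP at [600.006, 0.022, 404.692] pointing down, gripper open.
Joint ranges: [-169.43, 169.43], [-51.17, 129.36], [1.28, 143.12], [-76.62, 256.62], [0, 156.53], [-152.29, 152.29]. Speed limits (degrees/s): [136.94, 136.94, 159.86, 180, 180, 180].

INTERFACE

Orientations are given as [roll, pitch, yaw] about the fixed x, y, z axes, in that order (R = Rz(yaw) Ry(pitch) Rx(roll)).
In Python, from bench import * gives the robot as it stands.
- The arm moves only by the shell command python3 -m jog 'ROWS' [FORCE]. ROWS is text: rows parted by semicolons, each of 7 numbers parted by spaces: the shift along the tool's x, y, z scaled (see below), then the turn, a rotation vector about the tool's x, y, z scaled (see below), then the closure, from -1 (fully open) to 1 (shut). In form: tx ty tz wx wy wz hand; .... A call has 1 to 5 rows; each row shifts and turns the commanded pose from where the row before left it, along the tool's axes as they then stand; what a row does not reach is not made up. The controller multiplies each number of a shift by 0.1 m and each number of a turn by 60 degrees. A row lasts 1/8 s, in which the tool goes at most 62.5 mm and 10.7 degrees, less where a joint would pass 70% of its speed; a pose out of reach is approached as far as the arm can. A call with a number of a shift or a turn outside -1 to 1 is refused whole. A call with a gripper value outside its range is refused whole. The fingers move at their own pace and stop on an object; FORCE is the grip in N (left out, the last holds). Time passes only in rows, so rows that do not move let the fingers close. It gives the time, the measured TCP pose, the force, the opening and the grip force at its end, in the units of the state.
- sense(): the state, without advancing time (a new reading comes with each control period).
- snapshot(name): name is "scene" or "side" or "wrist"; returns a dict with "img" (400x640x3 uint8, red, green, blue), "fx", "fy", "cx", "cy" (pixels), "dist" ([k1, k2, p1, p2, k3] as OpenCV has them; the pictures are not rectified), "extrinsics" (4x4, takes a point from camera to world coordinates). Camera axes: x right, y down, z forward; pixel columns grow to the right and rows downward; lengths in mm; the calibration is good to about 2 mm. A picture is of the moment at which its call begins. There is no depth.
- hand_in(): hands the job in; it is judged then, once.
The state is a dict: "time": time; "joint_pos": joint angles; "qd": joint speeds; "joint_efforts": joint torques, N m; "tool_pos": TCP position; "tcp_rot": TCP orientation; "ft_force": force on the tool from outside, world axes, zero at the start; "wrist_torque": the same for the moment, N m; "finger_gap": finger opening in mm; "grip_force": force on a finger pad.
Only numpy, scipy, OpenCV 4.12 (cv2) and the standard library are available. Lean on these libraries where they do the work, as an engineer would, in place of code of your own. Each camera call takes 0.05 s, during which the arm holds its last target. There are 200 camera calls.

TASK

The sample slide of the counting stand is out at its load position with a sample dish in it: push it in by its push plate, past the first catch only, and let it go so that it springs back onto the stop pin and stays latched at the middle position, with the dish under the detector tube. Then press the count button on the scaler fully down and let it come up again. Nothing is to be picked up: the dish stays untouched in its well, the stop pin is not pulled, the slide is not run on to the far catch, and the other things on the bench are left where they are.

Things in the scene. Friction and masses are not known exactly. Their poses are not given: they have to be found in the camera images.
- push_face (a point): centre of the front face of the slide's push plate, 55 mm above the bench; moves with the slide. Its x axis is level and points the way the slide is pushed in, z is up. The plate is upright grey steel, 6 mm thick, 30 to 80 mm above the bench, reaching from 52 mm on the -y side to 86 mm on the +y side. The bench in front of it is free; it passes over the stand's base (rails 28 mm high)
- slide (a joint): travel of the slide in m: 0 is out (load, start), 0.050 middle (count), 0.100 the far catch (brass check source under the tube). Its spring pushes it out with 3 N at 0, 5.5 N at 0.050, 8 N at 0.100; lifting the pin adds up to 3 N. Let go anywhere from 0.055 to 0.090 it runs back and latches at 0.050; let go before 0.050 it runs out to 0; past 0.095 the far catch traps it
- well (a point): centre of the floor of the slide's round well (54 mm wide, 5 mm deep), 33 mm above the bench; moves with the slide. It lies 126 mm beyond the push plate's front face; the slide's top is 38 mm above the bench
- window (a point): centre of the detector tube's lower end, 58 mm above the bench, fixed to the stand, 176 mm beyond the push plate's front face when the slide is out. The tube is an upright steel cylinder 38 mm wide, up to 182 mm above the bench, in an aluminium bridge (50 mm along the slide, 132 mm across, top 102 mm high, collar to 118 mm)
- stand: the counting stand, fixed to the bench: aluminium base plate 310 x 180 mm on feet, top 18 mm high, carrying rails, bridge, a spring barrel on its +y side (54 mm high) and the stop-pin bracket on its -y side. Origin at bench height on the slide's centre line; x axis is the push direction; the base reaches from 110 mm on the -x side to 200 mm on the +x side
- stop_pin (a joint): lift of the sprung upright stop pin in m: 0 is down (dropped), about 0.009 while a catch rides under it, 0.016 is as far as it can be pulled by hand
- pin_knob (a point): top of the stop pin's small black knob (19 mm wide), 104 mm above the bench when down; beside the slide, 66 mm beyond the stand's origin and 40 mm to its -y side
- dish: steel sample dish, 50 mm wide and 9 mm high, loose in the slide's well, with a grey mineral chip in it; origin at the centre of its underside
- scaler: the scaler: grey instrument box 150 x 110 mm, top 48 mm high, fixed to the bench, with a dark display window on its +x half and one large round push button on its -x half; two small knobs 10 mm high between them. Origin at bench height under its centre
- count_button_top (a point): centre of the top of the black count button, 28 mm wide, standing 10 mm proud of a 44 mm wide bezel; 70 mm above the bench when up
- count_button (a joint): how far the count button is pressed in m: 0 is up, 0.006 is fully down (takes 5 N); it springs back
- spare_dish: empty steel dish, 50 mm wide and 9 mm high, loose on the bench; origin at the centre of its underside
- jar: amber jar 44 mm wide and 60 mm high with a white lid, loose on the bench; origin at the centre of its underside
- screwdriver: screwdriver with a black handle, 180 mm long, lying loose on the bench along its x axis, handle towards -x
- spool: spool of solder wire between black end flanges, 52 mm wide and 42 mm high, standing loose on the bench; origin at the centre of its underside
There are look-alikes about, which are no part of the job. Of the things that look like the scaler, the larger one is meant. What is shaped like the dish but green is not meant.

How it is judged (in metres and radians):
On the way, in this order (a step that is already met when the one before it is completed fails the run):
1. the slide is pushed past the first catch and the stop pin has dropped behind it (value of joint slide above 0.053 m and value of joint stop_pin below 0.006 m).
2. the slide is let go and rests latched on the stop pin at the middle position (value of joint slide between 0.047 and 0.052 m and value of joint stop_pin below 0.003 m and contact force between slide and the arm below 0.1 N and contact force between slide and the fingers below 0.1 N), for 0.2 s.
3. the count button is pressed fully down (value of joint count_button above 0.005 m).
At the end, for the whole second after the job is handed in: the slide is at its middle position (47 to 52 mm) with the stop pin down behind the first catch, the dish lies flat in its well within 6 mm of the detector's axis, the count button is up again, and the loose things on the bench are within 15 mm of where they were (value of joint slide between 0.047 and 0.052 m and value of joint stop_pin below 0.003 m and value of joint count_button below 0.0015 m and horizontal distance between dish and window below 0.006 m and z of dish in the frame of well below 0.003 m and angle between dish's own z axis and vertical below 0.1 rad and distance of each of spare_dish, jar, screwdriver, spool from where it was at the start of the episode below 0.015 m); the robot touches nothing.
It fails at once if the slide was run on to the far catch (value of joint slide above 0.095 m).
It fails at once if the stop pin was pulled by hand (value of joint stop_pin above 0.0125 m).
It fails at once if the dish was touched or lifted (contact force between dish and the fingers above 0.5 N or contact force between dish and the arm above 0.5 N or z of dish in the frame of well above 0.006 m).
It fails at once if the count was started before the slide was in its middle position (value of joint count_button above 0.003 m and (value of joint slide below 0.047 m or value of joint slide above 0.053 m)).
It fails at once if a thing on the bench was disturbed (distance of any of spare_dish, jar, screwdriver, spool from where it was at the start of the episode above 0.015 m).
It also fails if it takes over 43 s, if anything falls off the work surface, if the arm or the gripper's body presses on something with over 40 N, if the wrist force passes 120 N, or if a joint passes its speed limit or range.

## Working session

There is one attempt and no reset: what is moved stays moved. The work goes in short steps, Python scripts to look and compute and a shell command to move; the robot and the scene stay as the last step left them, time stands still between calls to the robot, and variables do not carry over. Pictures are saved under pics/ and viewed, at most 10 in all, crops included, and the job is handed in when it is done.

```bash
mkdir -p pics; ls; python3 - <<'E'
from bench import *
import cv2,numpy as np,pickle
for n in ["scene","side"]:
    s=snapshot(n); pickle.dump(s,open(f"pics/{n}0.pkl","wb")); cv2.imwrite(f"pics/{n}0.png",s["img"][:,:,::-1])
    print(n,s["fx"],s["fy"],s["cx"],s["cy"],s["dist"],np.round(s["extrinsics"],3).tolist())
print(sense())
E
```

```text
pics
scene 453.818188347473 453.818188347473 315.8178483342472 198.66101773161512 [-0.0296476  0.         0.         0.         0.       ] [[0.733, 0.579, -0.357, 1056.295], [0.681, -0.63, 0.374, -493.901], [-0.008, -0.517, -0.856, 1241.05], [0.0, 0.0, 0.0, 1.0]]
side 380.358734659358 380.358734659358 321.0565923567381 201.65212244709443 [0.01253188 0.         0.         0.         0.        ] [[0.699, -0.476, 0.534, 121.792], [-0.715, -0.487, 0.502, -446.92], [0.021, -0.732, -0.681, 669.152], [0.0, 0.0, 0.0, 1.0]]
{'time': 0.1, 'joint_pos': array([-4.89309605e+00,  7.51061147e+00,  8.53237571e+01,  5.79670193e-04,
        8.72611426e+01, -4.89339935e+00]), 'qd': array([-0.00068579, -0.09234625, -0.16450299,  0.0086387 ,  0.03187274,
       -0.0774476 ]), 'joint_efforts': array([ 1.52257860e-03, -5.70947063e+01, -5.01941299e+01, -1.80579236e-04,
        8.16394575e-03,  5.26326357e-05]), 'tool_pos': array([5.99792330e+02, 4.16799730e-02, 4.03743978e+02]), 'tcp_rot': array([-1.79904886e+02, -8.72415251e-03,  9.00002679e+01]), 'ft_force': array([-0.56879107,  0.19405044, -0.35976056]), 'wrist_torque': array([-0.01091541, -0.02199393, -0.00747965]), 'grip_force': 0.0, 'finger_gap': 85.3534471656804}
```

View pics/scene0.png

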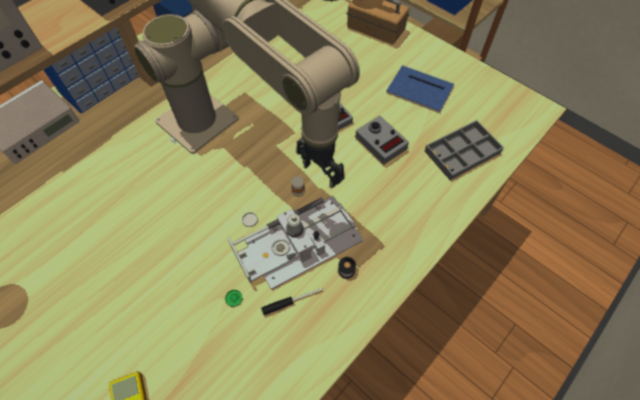

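View pics/side0.png

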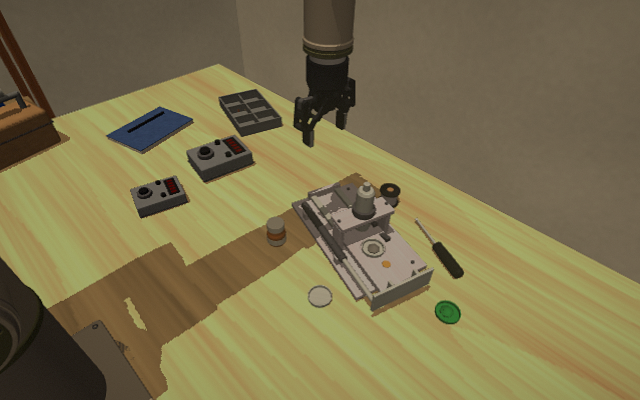

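The two views show the stand (scene 300,240; side 365,245) with its push plate at the near end in the side view (~400,288). The larger scaler is at scene (382,138), side (220,157), with a smaller look-alike beside it. I'll enlarge these areas.

```bash
python3 - <<'E'
import cv2,numpy as np
a=cv2.imread("pics/scene0.png");b=cv2.imread("pics/side0.png")
c=cv2.resize(a[190:295,222:372],(800,560),interpolation=cv2.INTER_CUBIC)
d=cv2.resize(b[170:320,285:445],(640,600),interpolation=cv2.INTER_CUBIC)
cv2.imwrite("pics/c1.png",c);cv2.imwrite("pics/c2.png",d)
E
```

```text
(no output)
```

View pics/c1.png

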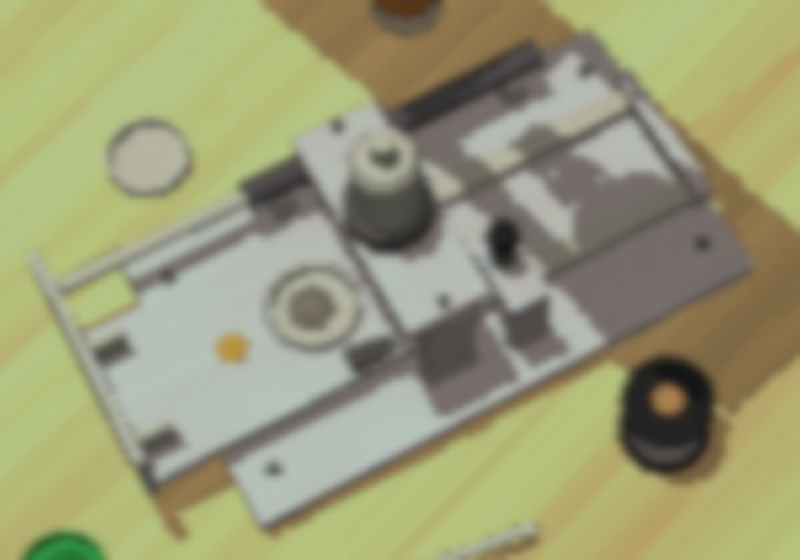

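View pics/c2.png

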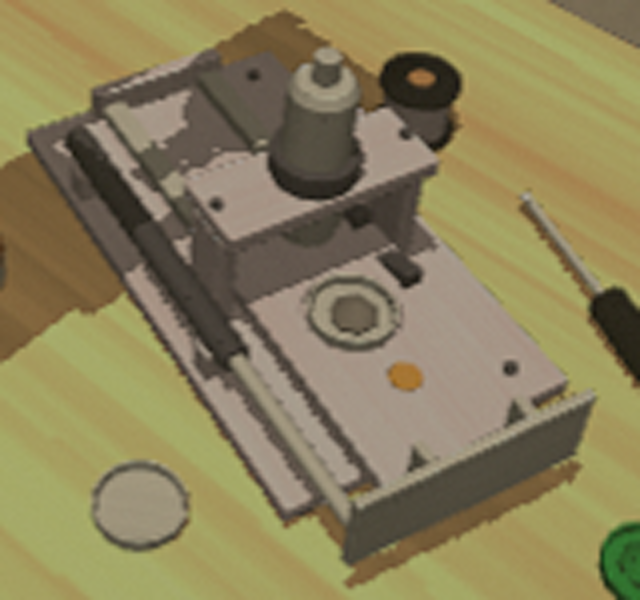

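Crops: plate top edge runs from c1 (35,255) to (150,470), c2 (350,515) to (592,397). Dish centre is at c1 (314,308), c2 (353,313), and the stop-pin knob is black at c1 (505,240). Button is at about side (206,152), scene (376,127).

```bash
cat > h.py <<'E'
import cv2,numpy as np,pickle
def ray(s,u,v):
    K=np.array([[s["fx"],0,s["cx"]],[0,s["fy"],s["cy"]],[0,0,1]])
    p=cv2.undistortPoints(np.array([[[u,v]]],float),K,np.array(s["dist"],float))[0,0]
    E=np.array(s["extrinsics"]);d=E[:3,:3]@[p[0],p[1],1];return E[:3,3],d/np.linalg.norm(d)
def plane(s,u,v,z):
    o,d=ray(s,u,v);return (o+d*(z-o[2])/d[2])[:2]
def tri(*rs):
    A=sum(np.eye(3)-np.outer(d,d) for o,d in rs);b=sum((np.eye(3)-np.outer(d,d))@o for o,d in rs);return np.linalg.solve(A,b)
E
python3 - <<'E'
from h import *
S=pickle.load(open("pics/scene0.pkl","rb"));T=pickle.load(open("pics/side0.pkl","rb"))
np.set_printoptions(precision=1,suppress=True)
c1=lambda x,y:(222+x*150/800,190+y*105/560)
c2=lambda x,y:(285+x/4,170+y/4)
for n,p,q,z in [("plate+y",c1(35,255),c2(350,515),80),("plate-y",c1(148,472),c2(592,397),80),("dish",c1(314,308),c2(353,313),42),("tube",c1(383,155),c2(325,60),182),("knob",c1(505,232),c2(357,214),104),("spare",c1(149,157),c2(141,504),9)]:
    print(n,plane(S,*p,z),plane(T,*q,z),tri(ray(S,*p),ray(T,*q)))
# base corners z=18
print("base",plane(S,*c1(265,528),18),plane(S,*c1(750,268),18),plane(T,*c2(290,520),18),plane(T,*c2(30,132),18))
a=cv2.resize(S["img"][95:170,325:415],(480,400),interpolation=cv2.INTER_CUBIC)
b=cv2.resize(T["img"][125:190,180:260],(480,390),interpolation=cv2.INTER_CUBIC)
o=np.zeros((800,480,3),np.uint8);o=np.zeros((400,800,3),np.uint8)
a=cv2.resize(a,(400,333));b=cv2.resize(b,(400,325));o[:333,:400]=a;o[:325,400:]=b
cv2.imwrite("pics/c3.png",o[:,:,::-1])
E
```

```text
plate+y [ 477.4 -250.2] [ 467.  -255.2] [ 472.9 -250.    70.1]
plate-y [ 612.  -292.7] [ 601.1 -296.4] [ 608.6 -292.6   70.8]
dish [ 594.5 -160.3] [ 588.5 -165.5] [ 592.8 -160.8   36.4]
tube [ 614.3 -116.9] [ 602.4 -116.3] [ 610.3 -112.4  173.7]
knob [661.  -78.7] [ 596.  -153.1] [649.1 -90.2  47.9]
spare [ 443.2 -148.3] [ 438.8 -153.7] [ 441.3 -149.1    3.9]
base [ 656.7 -261.3] [747.2  29.1] [ 480.1 -215.9] [577.7  79.9]
```

View pics/c3.png

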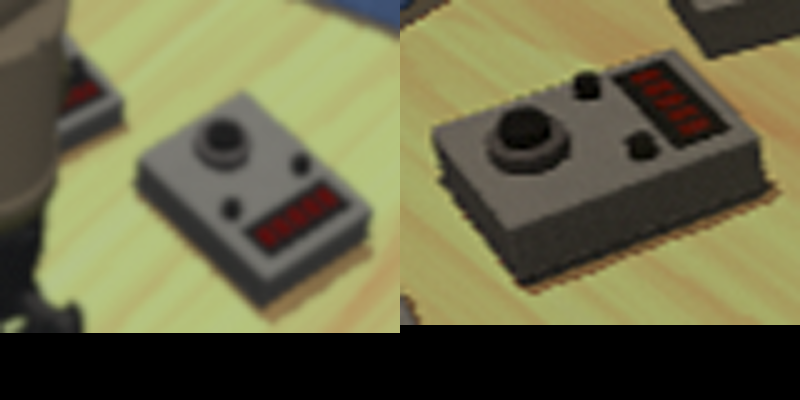

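The scaler's button top is at c3 left (222,133) in scene and c3 right (525,125) in side. The push direction is about 72.5° in world. I'll now turn the tool, shut the fingers and move above the bench in front of the plate.

```bash
python3 -m jog '0 0 0 0 0 0.15 1; 0 0 0 0 0 0.14 1; -0.5 0.07 0 0 0 0 1; -0.5 0.07 0 0 0 0 1; -0.5 0.07 0 0 0 0 1' 40 ; python3 -m jog '-0.5 0.07 0 0 0 0 1; -0.5 0.07 0 0 0 0 1; -0.5 0.06 0 0 0 0 1; 0 0 0 0 0 0 1'; python3 - <<'E'
from bench import *
from h import *
s=sense();print(s["time"],s["tool_pos"],s["tcp_rot"],s["finger_gap"])
for n in ["wrist","scene"]:
    s=snapshot(n);pickle.dump(s,open(f"pics/{n}1.pkl","wb"));cv2.imwrite(f"pics/{n}1.png",s["img"][:,:,::-1])
S=pickle.load(open("pics/scene0.pkl","rb"));T=pickle.load(open("pics/side0.pkl","rb"))
p=(325+222*90/400,95+133*75/333);q=(180+125*80/400,125+125*65/325)
print(p,q,plane(S,*p,70),plane(T,*q,70),tri(ray(S,*p),ray(T,*q)))
E
```

```text
time: 0.72
tool_pos: [574.7, -150.6, 404.2]
tcp_rot: [-180.0, -0.0, 72.6]
ft_force: [0.8, -0.5, -0.9]
finger_gap: -0.1
grip_force: 0.0
time: 1.23
tool_pos: [548.1, -301.8, 403.8]
tcp_rot: [-179.9, 0.0, 72.3]
ft_force: [-0.8, -0.3, -0.1]
finger_gap: 0.1
grip_force: 0.0
1.225 [ 548.13329681 -301.78324534  403.81371769] [-1.79926702e+02  3.38745246e-02  7.23434836e+01] 0.06471478626252665
(374.95, 124.95495495495496) (205.0, 150.0) [516.99115112 362.79413282] [514.63251229 354.51140444] [516.98847322 362.58523379  66.64470687]
```

View pics/wrist1.png

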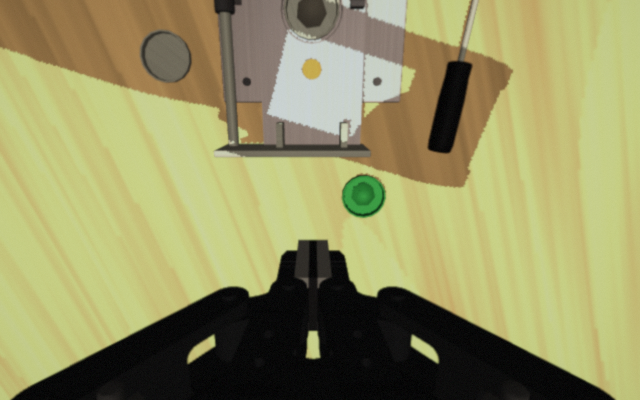

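The wrist view shows the plate edge-on and square to the tool: front face bottom at v≈156, from u≈215 to 370. The green lid is at (363,195), and the fingertips end near (313,242).

```bash
python3 - <<'E'
from h import *
np.set_printoptions(precision=1,suppress=True)
W=pickle.load(open("pics/wrist1.pkl","rb"))
a=np.radians(72.4);R=np.array([[np.cos(a),np.sin(a)],[np.sin(a),-np.cos(a)]]) # rows tool x,y
t=np.array([548.1,-301.8])
for n,u,v,z in [("p+y top",215,156,80),("p-y top",371,156,80),("p bottom",218,157,30),("p-y top back",367,149,80),("green",363,195,9),("dish",312,12,42)]:
    p=plane(W,u,v,z);print(n,p,R@(p-t))
print(W["extrinsics"])
E
```

```text
p+y top [ 474.1 -252.3] [ 24.8 -85.5]
p-y top [ 604.8 -293.9] [24.7 51.6]
p bottom [ 460.2 -257.4] [ 15.7 -97.2]
p-y top back [ 603.  -286.9] [30.8 47.9]
green [ 593.2 -348.6] [-31.   57.1]
dish [ 592.3 -162.1] [146.6  -0.2]
[[   1.    -0.3   -0.1  570.3]
 [  -0.3   -0.9   -0.3 -233.7]
 [  -0.     0.3   -1.   373.1]
 [   0.     0.     0.     1. ]]
```

```bash
python3 -m jog '-0.3 0 0.3 0 0 0 1; 0 0 0.52 0 0 0 1; 0 0 0.52 0 0 0 1; 0 0 0.52 0 0 0 1; 0 0 0 0 0 0 1'; python3 -m jog '0.15 0 0 0 0 0 1; 0.15 0 0 0 0 0 1; 0 0 0 0 0 0 1'; python3 -m jog '0.08 0 0 0 0 0 1;0 0 0 0 0 0 1';python3 -m jog '0.08 0 0 0 0 0 1;0 0 0 0 0 0 1';python3 -m jog '0.08 0 0 0 0 0 1;0 0 0 0 0 0 1'
```

```text
time: 1.95
tool_pos: [538.6, -323.9, 213.2]
tcp_rot: [-179.4, -0.2, 72.7]
ft_force: [-1.3, 0.5, -0.4]
finger_gap: 0.1
grip_force: 0.0
time: 2.33
tool_pos: [550.9, -297.2, 221.2]
tcp_rot: [179.8, 0.0, 72.7]
ft_force: [0.7, -0.5, -0.0]
finger_gap: 0.2
grip_force: 0.0
time: 2.58
tool_pos: [552.1, -290.8, 219.4]
tcp_rot: [179.9, 0.0, 72.6]
ft_force: [0.4, -0.4, -0.5]
finger_gap: 0.1
grip_force: 0.0
time: 2.82
tool_pos: [554.4, -283.2, 219.0]
tcp_rot: [180.0, 0.0, 72.6]
ft_force: [0.0, -3.3, 1.9]
finger_gap: 0.0
grip_force: 1.5
time: 3.08
tool_pos: [556.8, -275.6, 218.8]
tcp_rot: [180.0, 0.0, 72.6]
ft_force: [-0.1, -4.2, 2.6]
finger_gap: 0.3
grip_force: 1.7
```

```bash
python3 -m jog '0.14 0 0 0 0 0 1;0.14 0 0 0 0 0 1;0.1 0 0 0 0 0 1;0 0 0 0 0 0 1'; python3 -m jog '0.09 0 0 0 0 0 1;0.07 0 0 0 0 0 1;0 0 0 0 0 0 1;0 0 0 0 0 0 1';python3 - <<'E'
from bench import *
from h import *
for n in ["side","wrist"]:
    s=snapshot(n);pickle.dump(s,open(f"pics/{n}2.pkl","wb"))
    if n=="side":i=cv2.resize(s["img"][150:310,285:445],(400,400),interpolation=cv2.INTER_CUBIC)
    else:j=cv2.resize(s["img"],(400,250))
o=np.zeros((400,800,3),np.uint8);o[:,:400]=i;o[:250,400:]=j
cv2.imwrite("pics/c4.png",o[:,:,::-1])
E
```

```text
time: 3.58
tool_pos: [568.2, -239.6, 218.9]
tcp_rot: [179.9, 0.0, 72.6]
ft_force: [0.9, -5.0, 0.5]
finger_gap: -0.0
grip_force: 2.7
time: 4.08
tool_pos: [572.8, -224.8, 218.9]
tcp_rot: [180.0, 0.1, 72.6]
ft_force: [-0.5, -6.5, 0.7]
finger_gap: -0.1
grip_force: 3.1
```

View pics/c4.png

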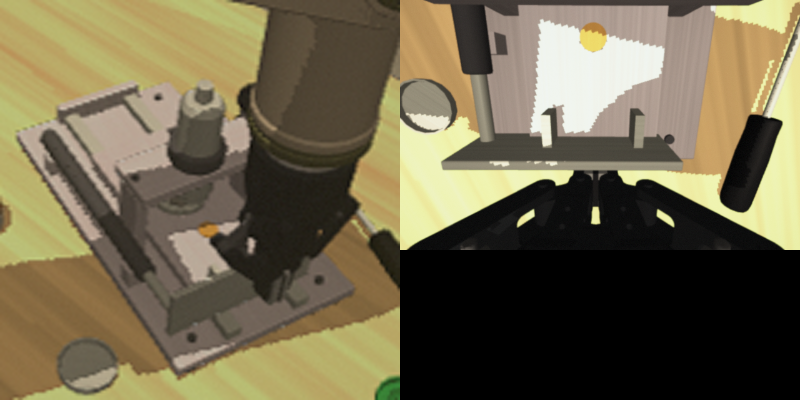

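The view shows the plate pushed in with the fingers on it at about (265,290). Travel is about 70 mm, and the 6.5 N force fits that. Now I'll back off and check.

```bash
python3 -m jog '-0.1 0 0 0 0 0 1;-0.15 0 0 0 0 0 1;-0.3 0 0 0 0 0 1;-0.3 0 0 0 0 0 1;0 0 0 0 0 0 1'; python3 -m jog '0 0 -0.55 0 0 0 1;0 0 -0.55 0 0 0 1;0 0 -0.5 0 0 0 1;0 0 0 0 0 0 1';python3 - <<'E'
from bench import *
from h import *
s=snapshot("wrist");pickle.dump(s,open("pics/wrist3.pkl","wb"));j=cv2.resize(s["img"],(400,250))
s=snapshot("side");pickle.dump(s,open("pics/side3.pkl","wb"));i=cv2.resize(s["img"][150:310,285:445],(400,400),interpolation=cv2.INTER_CUBIC)
o=np.zeros((400,800,3),np.uint8);o[:,:400]=i;o[:250,400:]=j
cv2.imwrite("pics/c5.png",o[:,:,::-1])
E
```

```text
time: 4.8
tool_pos: [546.0, -307.1, 217.9]
tcp_rot: [-179.9, -0.0, 72.4]
ft_force: [0.8, 0.6, 0.5]
finger_gap: -0.2
grip_force: 0.0
time: 5.3
tool_pos: [548.5, -305.3, 384.6]
tcp_rot: [179.5, 0.1, 72.6]
ft_force: [0.5, 0.4, 0.6]
finger_gap: 0.2
grip_force: 0.0
```

View pics/c5.png

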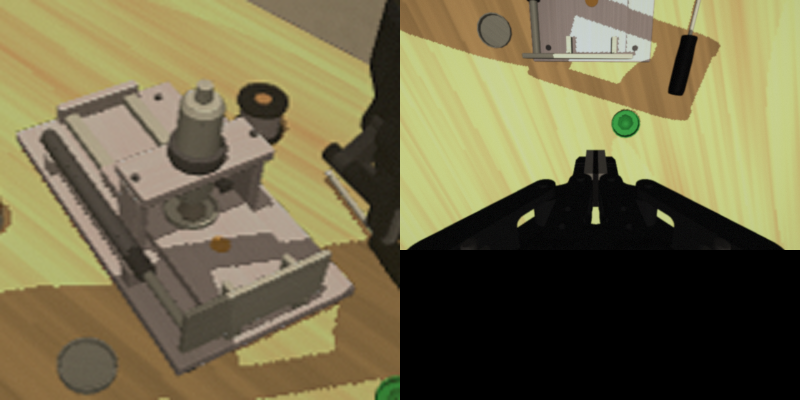

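The slide is latched mid-way, with the plate sprung back and the dish under the tube at (190,212). Next I'll go over to the scaler, raised a little, and look again there.

```bash
python3 -m jog '0 0 -0.3 0 0 0 1;0.5 -0.18 0 0 0 0 1;0.5 -0.19 0 0 0 0 1;0.5 -0.18 0 0 0 0 1;0.5 -0.19 0 0 0 0 1' | sed -n 1,3p; python3 -m jog '0.5 -0.18 0 0 0 0 1;0.5 -0.19 0 0 0 0 1;0.5 -0.18 0 0 0 0 1;0.5 -0.19 0 0 0 0 1;0.5 -0.18 0 0 0 0 1'| sed -n 1,3p; python3 -m jog '0.5 -0.19 0 0 0 0 1;0.5 -0.18 0 0 0 0 1;0 0 0 0 0 0 1;0 0 0 0 0 0 1';python3 - <<'E'
from bench import *
from h import *
s=snapshot("wrist");pickle.dump(s,open("pics/wrist4.pkl","wb"));cv2.imwrite("pics/wrist4.png",s["img"][:,:,::-1])
W=pickle.load(open("pics/wrist3.pkl","rb"))
print(plane(W,(523-400)*1.6,57*1.6,80),plane(W,(634-400)*1.6,57*1.6,80))
E
```

```text
time: 6.02
tool_pos: [535.6, -90.2, 405.8]
tcp_rot: [-179.7, -0.0, 72.6]
time: 6.65
tool_pos: [522.4, 175.7, 405.9]
tcp_rot: [-179.8, 0.1, 72.6]
time: 7.15
tool_pos: [517.5, 280.3, 406.4]
tcp_rot: [-179.8, 0.2, 72.7]
ft_force: [-1.1, 0.1, -0.3]
finger_gap: 0.2
grip_force: 0.0
[ 489.11324746 -204.95335969] [ 620.92777967 -246.06498946]
```

View pics/wrist4.png

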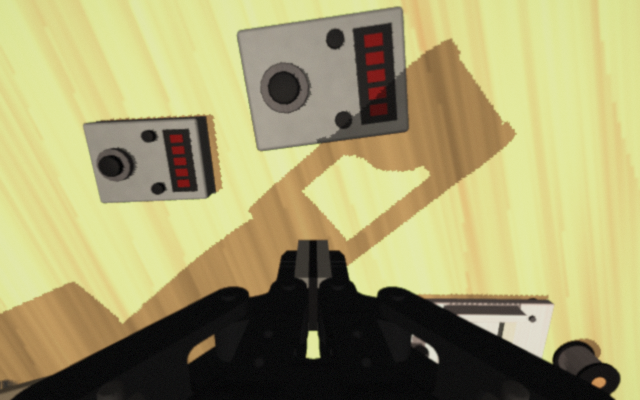

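The plate has moved 49.6 mm, so it is latched. The larger scaler's button is at (284,88).

```bash
python3 - <<'E'
from h import *
W=pickle.load(open("pics/wrist4.pkl","rb"))
p=plane(W,284,88,70);a=np.radians(72.7);R=np.array([[np.cos(a),np.sin(a)],[np.sin(a),-np.cos(a)]])
print(p,R@(p-[517.5,280.3]))
E
```

```text
[517.79513271 365.23078922] [ 81.17635328 -24.97450161]
```

```bash
python3 -m jog '0.4 -0.13 0 0 0 0 1;0.4 -0.12 0 0 0 0 1;0 0 0.5 0 0 0 1;0 0 0.5 0 0 0 1;0 0 0.4 0 0 0 1'; python3 -m jog '0 0 0.1 0 0 0 1;0 0 0 0 0 0 1;0 0 0 0 0 0 1';python3 -m jog '0 0 0.06 0 0 0 1;0 0 0.04 0 0 0 1;0 0 0 0 0 0 1;0 0 0 0 0 0 1'
```

```text
time: 7.82
tool_pos: [518.0, 362.3, 265.8]
tcp_rot: [-179.9, 0.1, 72.5]
ft_force: [0.3, -0.5, -0.2]
finger_gap: 0.1
grip_force: 0.0
time: 8.2
tool_pos: [519.3, 364.3, 261.4]
tcp_rot: [179.8, -0.2, 72.6]
ft_force: [-0.2, 0.1, 1.1]
finger_gap: 0.2
grip_force: 0.0
time: 8.7
tool_pos: [518.1, 364.2, 248.7]
tcp_rot: [-180.0, 0.0, 72.6]
ft_force: [-0.6, 0.0, -0.6]
finger_gap: -0.0
grip_force: 0.0
```

```bash
python3 -m jog '0 0 0.06 0 0 0 1;0 0 0 0 0 0 1;0 0 0 0 0 0 1'|grep -E 'pos|ft';python3 -m jog '0 0 0.04 0 0 0 1;0 0 0 0 0 0 1;0 0 0 0 0 0 1'|grep -E 'pos|ft';python3 -m jog '0 0 0.02 0 0 0 1;0 0 0 0 0 0 1;0 0 0 0 0 0 1'|grep -E 'pos|ft'
```

```text
tool_pos: [518.1, 364.2, 242.8]
ft_force: [-0.1, -1.0, 1.6]
tool_pos: [518.3, 364.3, 239.0]
ft_force: [-0.3, -0.5, 4.1]
tool_pos: [518.3, 364.3, 237.5]
ft_force: [-2.1, -1.1, 8.9]
```

```bash
python3 -m jog '0 0 0.01 0 0 0 1;0 0 0 0 0 0 1;0 0 0 0 0 0 1'|grep -E 'pos|ft';python3 -m jog '0 0 -0.2 0 0 0 1;0 0 -0.4 0 0 0 1;0 0 -0.4 0 0 0 1;0 0 0 0 0 0 1;0 0 0 0 0 0 1'|grep -E 'time|pos|ft'; python3 - <<'E'
from bench import *
from h import *
for n in ["scene","side"]:
    s=snapshot(n);cv2.imwrite(f"pics/{n}5.png",s["img"][:,:,::-1])
E
```

```text
tool_pos: [518.3, 364.3, 237.3]
ft_force: [-4.5, -2.8, 14.4]
time: 10.82
tool_pos: [518.0, 364.0, 335.4]
ft_force: [0.7, 0.4, -0.6]
```

View pics/side5.png

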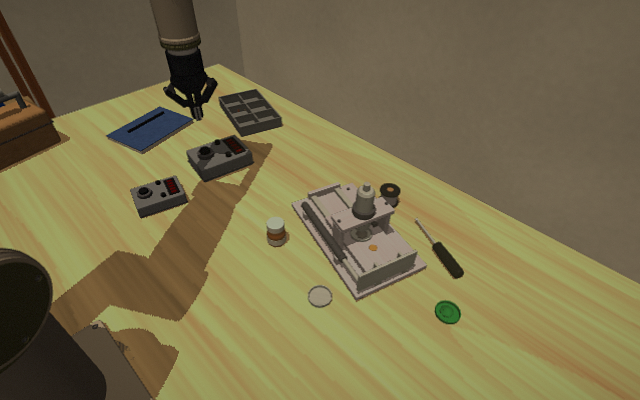

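The slide is still latched with the dish under the tube at (362,232). The button was pressed to its stop (force rose to 14 N with no further travel) and released, and nothing else has moved.

```bash
python3 -c "
from bench import *
print(hand_in())"
```

```text
the job is handed in; nothing more can be done
None
```

The job is handed in: the slide is latched at the middle position (plate measured 49.6 mm in) with the dish under the detector tube, the count button was pressed to its stop and let up again, and nothing else on the bench was moved; the hand-in gave no verdict.

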